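Test the cellar light's terminal

ROBOT

A 7-joint arm with a two-finger parallel gripper is mounted at the origin on the work surface. World frame = base frame: x ahead of the robot, y to its left, z up, the work surface at z = 0. Lengths are in m, angles in rad, forces in N, time in s.
With the tool pointing down it reaches from about 0.425 to 0.825 m from the base axis. Payload 3.6 kg.
Tool frame: the origin (TCP) lies on the centre line of the jaws, within the pads' length; the fingertips stand 14 mm ahead of it and the grasp point (between the pads) lies 5 mm behind it; z points along the fingers, y is the line along which they close (so a half turn about z gives the same grasp; the last joint's range is limited). The gripper opens to 85 mm and grips with 20 to 120 N. Pads are 22 mm wide; open, the fingers measure 114 mm over their backs; the gripper's body (76 mm by 85 mm) begins 54 mm behind the grasp point. The pads swing forward as they close: fully open they stand 13 mm farther back than shut.
Start: joints at [1.25, 0.615, -0.013, 1.423, 0.008, 1.103, -0.04], TCP at [0.189, -0.622, 0.245] pointing down, gripper open.
Joint ranges: [-3.12, 3.12], [-0.3, 2.06], [-1.34, 1.32], [0.26, 2.42], [-1.36, 4.5], [0.01, 1.98], [-2.84, 2.84]. Speed limits (rad/s): [2.79, 2.79, 3.14, 3.14, 3.14, 3.14, 3.14].

INTERFACE

Orientations are given as a unit quaternion [w, x, y, z].
In Python, from plant import robot, claw, solver, capture, calibration, job gives the robot as it stands. The module is installed in compiled form; this text tells all that it offers. Calls block until the motion is done:
- robot.goto(position, orientation): joint-space move of the TCP to a pose.
- robot.servo_line(position, vel=0.15, ori=None): straight line of the TCP; ori=None keeps the orientation; vel is the mean speed in m/s.
- robot.move_joints(angles): joint-space move.
- claw.command_gripper(opening, squeeze=None): finger opening in m; squeeze is the grip in N (None keeps the last); returns when the fingers have stopped.
- robot.sleep(seconds).
- solver.ik(position, orientation): joint angles nearest the present ones, or None.
- capture(name): name is "side" or "top" or "wrist"; returns the picture (384x512x3 uint8, red, green, blue); there is no depth.
- calibration(name): a dict with "fovy" (degrees; the focal length in pixels is half the picture's height over the tangent of half this angle, whatever the lens; pixels are square), "cx", "cy" (the principal point, pixels), "R" (3x3) and "t" (3): a world point X has camera coordinates R X + t; the wrist camera has in their place "tool_from_camera" (4x4, takes a point from camera to tool coordinates, whose origin is the TCP and whose axes are the flange's). Camera axes: x right, y down, z forward; pixel columns grow to the right and rows downward; lengths in m; the calibration is good to about 2 mm. A picture is of the moment at which its call begins: read the wrist's pose just before it. calibration takes no time and is no camera call.
A pose or a line that the arm cannot do raises robot.IKError and nothing moves.
- job.finish_job(): hands the job in; it is judged then, once.
Readings, each from a call of its own:
- robot.current_clock(): time.
- robot.current_joint_pos(): joint angles.
- robot.current_qd(): joint speeds.
- robot.current_joint_torque(): joint torques, N m.
- robot.current_eef_pos(): TCP position.
- robot.current_tcp_rot(): TCP orientation.
- robot.current_ft_force(): force on the tool from outside, world axes, zero at the start.
- robot.current_wrist_torque(): the same for the moment, N m.
- robot.current_width(): finger opening in m.
- robot.current_grip_force(): force on a finger pad.
Only numpy, scipy, OpenCV 4.12 (cv2) and the standard library are available. Lean on these libraries where they do the work, as an engineer would, in place of code of your own. Each camera call takes 0.05 s, during which the arm holds its last target. There are 200 camera calls.

TASK

The cellar light is dead: check for voltage in its terminal box. Take the flat-blade tester out of its stand, prise the box's hinged cover up by its front lip with the tester's blade (not with the fingers or arm) until it stands open past upright, then hold the tester upright with its tip near the middle of the round sprung contact, pressing lightly so that the contact sinks part of its travel without bottoming, and finish while still holding it there. Touch neither of the two bar contacts, and leave the jars and the bottle where they stand.

Things in the scene. Friction and masses are not known exactly. Their poses are not given: they have to be found in the camera images.
- terminal_box: Grey plastic terminal box screwed to the bench (does not move), an open tray 110 (x) x 160 (y) x 60 mm high, walls 5 mm; four mounting ears at the foot make it 204 mm wide. Origin: centre of its underside; z up; -x is its front, where the cover's lip is, +x its back, where the hinge is. It stands turned about z by up to 0.35 rad.
- cover (a joint): Hinge of the box's cover, rad: 0 shut (may start up to 0.06 ajar), 2.0 fully open (leaning back past upright, its stop). The cover is a 4 mm plate, 150 g, 112 mm long from hinge to front, 162 mm wide; the stiff hinge (about 0.14 N m friction) keeps it at any angle. Lifting at the lip takes about 2 N. Short of upright it would stand in the way of a gripper over the contacts.
- cover_lip (a point): Middle of the front lower edge of the cover's lip, a tab 60 mm wide and 4 mm thick that sticks out 20 mm beyond the cover's front edge, whose front edge is 22 mm from the face of the box's front wall, at 60 mm height when shut with nothing beneath it down to the bench. It moves with the cover, on a radius of 132 mm about the hinge; the point's x axis points from the lip to the hinge.
- cover_hinge (a point): Point on the cover's hinge axis in the middle of the box's back rim, 60 mm high. The axis runs along the box's y.
- contact_top (a point): Middle of the flat top of the round brass contact, a 22 mm disc, the only round one of three contacts in the box. Not pressed it is 37 mm above the bench, 23 mm below the box's rim. The three contacts stand in a row across the box (along its y) 42 mm apart, in any order.
- contact_head (a joint): How far the round contact is pressed down, m: 0 free, 0.008 bottomed. Spring of 550 N/m with 0.55 N preload: 0.55 N starts it, about 3 N at half travel, about 5 N at the bottom.
- bar_contact_a: A bar contact, to be left alone: white ceramic block 30 x 26 x 20 mm with a fixed brass bar 26 (along x) x 9 mm on it, its top 32 mm above the origin. Origin: centre of the block's underside, on the box's floor, 5 mm above the bench.
- bar_contact_b: The other bar contact, just like bar_contact_a.
- tester: Voltage tester, 90 g, 169 mm long, standing upright, blade down, in its stand. Origin at the blade's tip; z runs along it towards the handle's end. From the tip: flat steel blade 3 mm thick (x) and 10 mm wide (y) to 45 mm, round 10 mm shaft to 85 mm, black square collar 34 x 34 mm from 85 to 91 mm (it rests on the stand), black square handle 24 x 24 mm from 91 to 165 mm.
- tester_tip (a point): The tip of the tester's blade, its lower end; the same point and axes as the tester's origin.
- tester_grip (a point): Middle of the tester's grip, on its axis 135 mm from the tip. Its axes are those of the tester.
- stand: Fixed wooden block 60 x 60 x 92 mm with a 16 mm square hole down through it, from which the tester is drawn straight up by 92 mm or more. Origin: centre of its underside. It stands at either the left or the right of the box.
- preserve_jar: Bystander: preserve jar, 80 mm diameter, 120 mm high, on the other side of the box from the stand. Origin at the centre of its underside.
- wine_bottle: Bystander: bottle, 74 mm diameter, 290 mm high, at the far left. Origin at the centre of its underside.
- pickle_jar: Bystander: jar, 68 mm diameter, 100 mm high, at the far right. Origin at the centre of its underside.
There are look-alikes about, which are no part of the job. What is meant by the tester is not red, white or yellow, and is the smaller of those in its own colour.

How it is judged:
By the outcome, as a careful person would: the job done as asked, in the order asked, and still so for the second after the job is handed in, while the arm keeps its last pose, push and grip.
It also fails if it takes over 64 s, if anything falls off the work surface, if the arm or the gripper's body presses on something with over 40 N, if the wrist force passes 120 N, or if a joint passes its speed limit or range.

## Working session

There is one attempt and no reset: what is moved stays moved. The work goes in short steps, each a Python script; the robot and the scene stay as the last script left them, time stands still between calls to the robot, and variables do not carry over. Pictures are saved under pics/ and viewed, at most 10 in all, crops included, and the job is handed in when it is done.

```bash
mkdir -p pics; python3 - <<'E'
from plant import robot, capture, calibration
import cv2,numpy as np
for n in ("side","top","wrist"):
    im=capture(n); cv2.imwrite(f"pics/{n}0.png",im[:,:,::-1]); c=calibration(n); print(n,{k:np.round(v,4).tolist() for k,v in c.items()})
print(robot.current_clock(),robot.current_tcp_rot(),robot.current_width())
E
```

```text
side {'fovy': 45.1194, 'cx': 249.9159, 'cy': 190.0062, 'R': [[-0.9414, -0.3371, 0.0108], [-0.2069, 0.5518, -0.8079], [0.2663, -0.7628, -0.5892]], 't': [0.5502, 0.2045, 1.3959]}
top {'fovy': 53.2016, 'cx': 254.5278, 'cy': 189.8281, 'R': [[0.0194, -0.9998, -0.0033], [-0.9771, -0.0183, -0.2121], [0.212, 0.0074, -0.9773]], 't': [-0.0068, 0.5946, 1.2346]}
wrist {'fovy': 66.0892, 'cx': 253.9825, 'cy': 189.753, 'tool_from_camera': [[0.0, -0.9488, -0.3158, 0.0809], [1.0, 0.0001, -0.0002, 0.0007], [0.0003, -0.3158, 0.9488, -0.1288], [0.0, 0.0, 0.0, 1.0]]}
0.15 [-9.63891406e-04  9.89154776e-01  1.46873668e-01 -1.61907451e-04] 0.08535376837156224
```

View pics/side0.png

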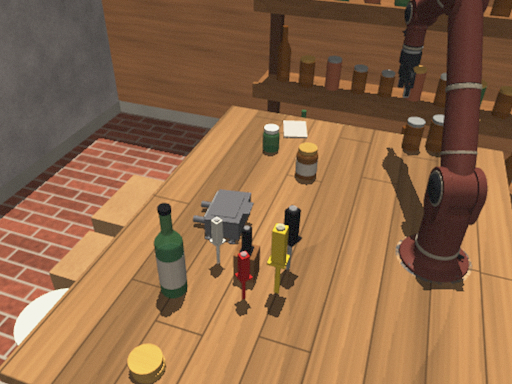

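View pics/top0.png

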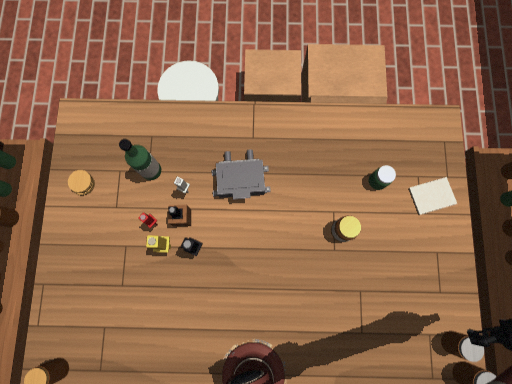

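```bash
python3 - <<'E'
import cv2,numpy as np
a=cv2.imread("pics/top0.png")[135:265,130:280]; b=cv2.imread("pics/side0.png")[180:310,180:310]
a=cv2.resize(a,None,fx=4,fy=4,interpolation=cv2.INTER_CUBIC)
b=cv2.resize(b,None,fx=4,fy=4,interpolation=cv2.INTER_CUBIC)
cv2.imwrite("pics/cropA.png",a);cv2.imwrite("pics/cropB.png",b)
E
```

```text
(no output)
```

View pics/cropA.png

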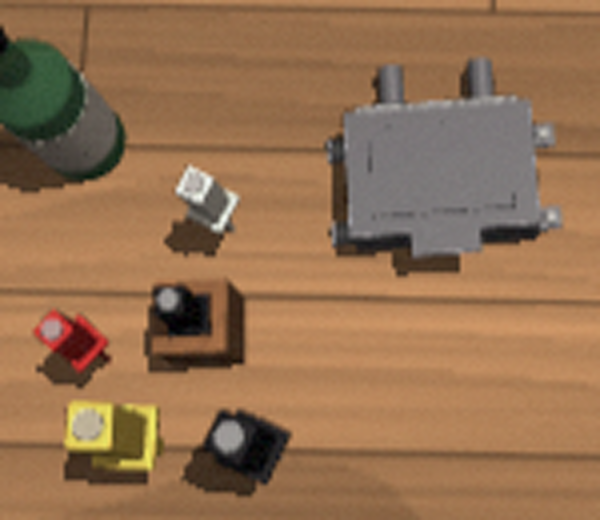

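View pics/cropB.png

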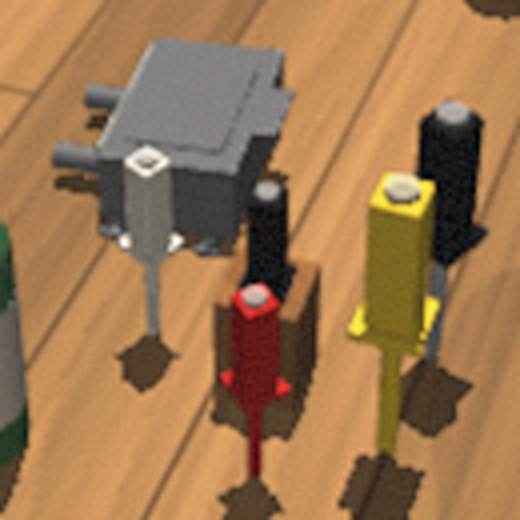

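The black ones are at top (172,210), standing in the wooden stand, and at top (187,244), larger and free-standing. The rest are white (179,181), red (143,217) and yellow (152,241). The tester is the smaller black one, in the stand. The box is at about (240,178), with its lip towards the robot.

```bash
cat > h.py <<'E'
from plant import robot, claw, solver, capture, calibration, job
import cv2,numpy as np
from scipy.spatial.transform import Rotation as Rn
def rot(q): return Rn.from_quat(np.r_[q[1:],q[0]])
def wq(r): q=r.as_quat(); return np.r_[q[3],q[:3]]
def campose(n,tcp=None,q=None):
    c=calibration(n); f=192/np.tan(np.radians(c["fovy"])/2)
    if n=="wrist":
        T=np.array(c["tool_from_camera"]); R=rot(q).as_matrix()
        return f,c["cx"],c["cy"],R@T[:3,:3],np.array(tcp)+R@T[:3,3]
    R=np.array(c["R"]); return f,c["cx"],c["cy"],R.T,-R.T@np.array(c["t"])
def ray(cp,p):
    f,cx,cy,R,o=cp; return o,R@np.array([(p[0]-cx)/f,(p[1]-cy)/f,1.])
def onz(cp,p,z):
    o,d=ray(cp,p); return o+d*(z-o[2])/d[2]
def tri(*cps):
    A=0;b=0;rs=[ray(*x) for x in cps]
    for o,d in rs:
        d=d/np.linalg.norm(d);P=np.eye(3)-np.outer(d,d);A=A+P;b=b+P@o
    x=np.linalg.solve(A,b); return x,[np.linalg.norm(np.cross(x-o,d/np.linalg.norm(d))) for o,d in rs]
def proj(cp,X):
    f,cx,cy,R,o=cp; c=R.T@(np.array(X)-o); return np.array([cx+f*c[0]/c[2],cy+f*c[1]/c[2]])
def down(yaw): # tool z down, tool y axis at angle yaw in world
    y=np.array([np.cos(yaw),np.sin(yaw),0]);z=np.array([0,0,-1.]);return Rn.from_matrix(np.c_[np.cross(y,z),y,z])
def snap(name,fn):
    p,q=robot.current_eef_pos(),robot.current_tcp_rot(); im=capture(name)[:,:,::-1].copy()
    cv2.imwrite(f"pics/{fn}.png",im); np.save(f"pics/{fn}.npy",np.r_[p,q]); return im,campose(name,p,q)
E
python3 - <<'E'
from h import *
T=campose("top");S=campose("side")
for n,a,b in [("tester",(172,209.5),(246.75,227.5)),("bigblack",(187.25,244),(293,208)),("yel",(152,241.25),(280.5,227)),("red",(143,217.5),(243.5,253.75)),("white",(178.75,180.75),(217.25,219.5))]:
    x,e=tri((T,a),(S,b)); print(n,x.round(3),np.round(e,4))
print("tester z.176",onz(T,(172,209.5),.176),onz(S,(246.75,227.5),.176))
for n,p in [("BL",(345,112)),("BR",(530,98)),("lipL",(412,250)),("lipR",(480,252))]:
    print(n,onz(T,(p[0]/4+130,p[1]/4+135),.064))
for n,p in [("standBR",(228,282)),("FR",(243,345)),("FL",(155,352))]:
    print(n,onz(T,(p[0]/4+130,p[1]/4+135),.092))
print(robot.current_joint_pos())
E
```

```text
tester [0.504 0.255 0.174] [0.0001 0.0001]
bigblack [0.397 0.193 0.225] [0.0001 0.0001]
yel [0.402 0.292 0.236] [0.0002 0.0002]
red [0.48  0.344 0.167] [0.0006 0.0006]
white [0.596 0.242 0.165] [0.0009 0.0009]
tester z.176 [0.50410493 0.2545283  0.176     ] [0.50352556 0.25670847 0.176     ]
BL [0.6865312  0.13793113 0.064     ]
BR [ 0.7019894  -0.02090604  0.064     ]
lipL [0.56677292 0.07653847 0.064     ]
lipR [0.56613133 0.01918765 0.064     ]
standBR [0.53172526 0.2249618  0.092     ]
FR [0.48000303 0.20979842 0.092     ]
FL [0.47292775 0.28106724 0.092     ]
[ 1.24950229  0.6156994  -0.01258962  1.42453376  0.00810556  1.10336461
 -0.04042459]
```

```bash
python3 - <<'E'
from h import *
q0=robot.current_tcp_rot()
for nm,p,yaw in [("w_box",(0.55,0.05,0.36),-np.pi/2+0.09),("w_tes",(0.47,0.235,0.36),-np.pi/2+0.3)]:
    robot.goto(p,wq(down(yaw))); robot.sleep(.2); snap("wrist",nm); print(robot.current_clock(),robot.current_joint_pos().round(2),robot.current_eef_pos())
# feasibility of the pry poses, box frame
H=np.array([.694,.0585,.06]);b=.09
ex=np.array([np.cos(b),np.sin(b),0]);ez=np.array([0,0,1.]);ey=np.cross(ez,ex)
for ph0 in (35,45,55,65):
  for sg in (1,-1):
    r=[]
    for th in np.radians([0,20,40,60,80,100,112]):
        phi=np.radians(ph0) if th<np.radians(ph0) else np.interp(th,[np.radians(ph0),1.95],[np.radians(ph0),np.pi/2])
        d=np.cos(phi)*ex-np.sin(phi)*ez; tip=H+.116*(-np.cos(th)*ex+np.sin(th)*ez) if th>=np.radians(ph0) else H+.132*(-np.cos(th)*ex+np.sin(th)*ez)+.016*d
        y=-sg*ey; R=Rn.from_matrix(np.c_[np.cross(y,d),y,d]); j=solver.ik(tip-.125*d,wq(R)); r.append(j is not None)
    print(ph0,sg,r)
E
python3 -c "
import cv2
for n in ('w_box','w_tes'):
    cv2.imwrite(f'pics/{n}_v.png',cv2.resize(cv2.imread(f'pics/{n}.png'),(768,576)))"
```

```text
3.125 [ 0.16  0.4  -0.43  1.51  0.17  1.27 -1.78] [0.55007417 0.04958004 0.359924  ]
4.2 [-0.13  0.36 -0.54  1.58  0.19  1.25 -1.98] [0.47107119 0.23330877 0.35977841]
35 1 [False, False, False, True, True, True, True]
35 -1 [False, False, False, True, True, True, True]
45 1 [False, False, False, True, True, True, True]
45 -1 [False, False, False, True, True, True, True]
55 1 [False, True, True, True, True, True, True]
55 -1 [False, True, True, True, True, True, True]
65 1 [True, True, True, True, True, True, True]
65 -1 [True, True, True, True, True, True, True]
```

View pics/w_box_v.png

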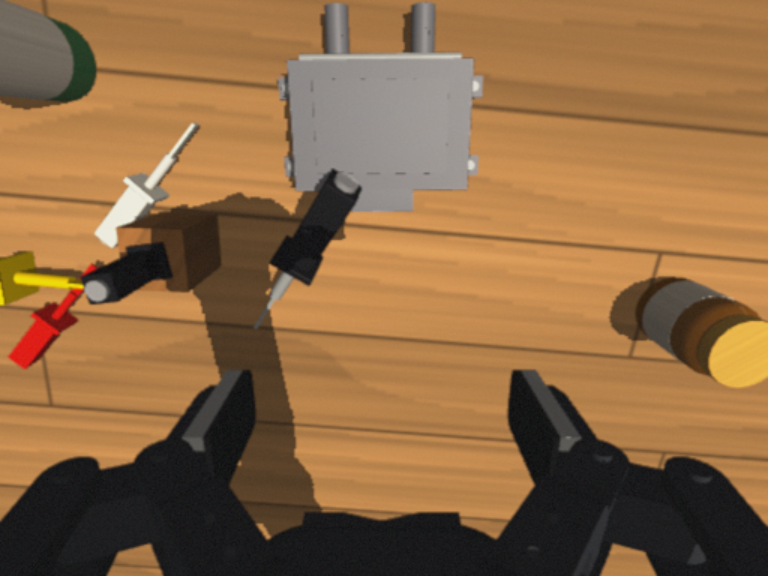

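View pics/w_tes_v.png

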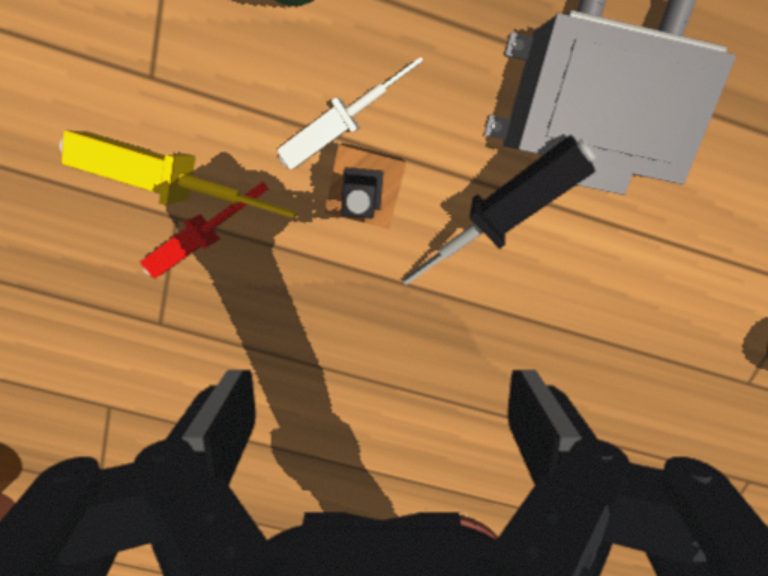

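In w_tes the tester's cap is at (358,200) in the stand. The red, yellow, white and big black look-alikes seem tilted or fallen, so I'll compare the fixed views again.

```bash
python3 - <<'E'
from h import *
s,_=snap("side","side1");t,_=snap("top","top1")
a=cv2.resize(t[150:260,130:280],None,fx=3.6,fy=3.6,interpolation=cv2.INTER_CUBIC);b=cv2.resize(s[180:310,180:310],None,fx=2,fy=2,interpolation=cv2.INTER_CUBIC)
c=np.zeros((600,800,3),np.uint8);c[:a.shape[0],:a.shape[1]]=a;c[:260,540:800]=b
c[400:,:]=0;s0=cv2.imread("pics/side0.png")[180:310,180:310];c[300:560,540:800]=cv2.resize(s0,None,fx=2,fy=2)
cv2.imwrite("pics/cmp.png",c)
E
```

```text
(no output)
```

View pics/cmp.png

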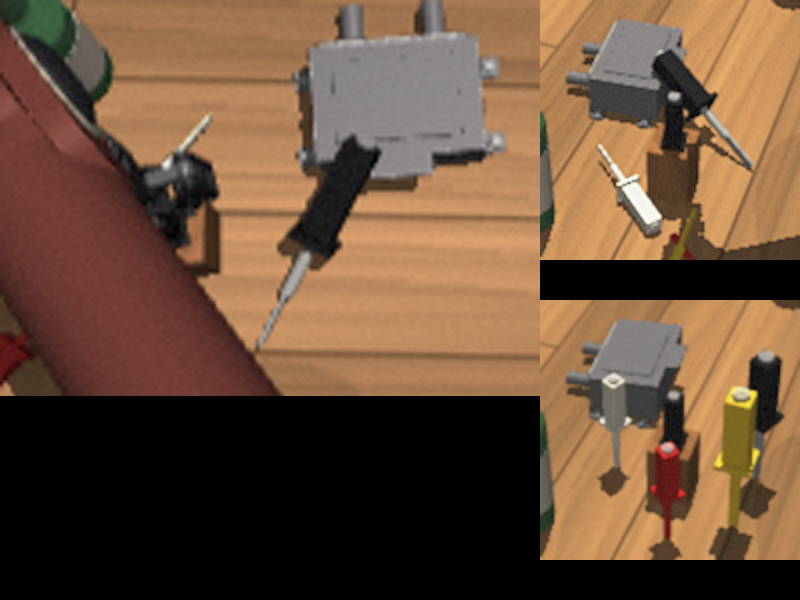

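All four look-alikes toppled on their own. The big black one now leans on the cover beside the lip, with its handle end at w_tes (590,155), so I'll triangulate it and move it aside first.

```bash
python3 - <<'E'
from h import *
def cpf(n): v=np.load(f"pics/{n}.npy"); return campose("wrist",v[:3],v[3:])
B=cpf("w_box");W=cpf("w_tes")
for n,a,b in [("cap",(231,121),(393,103)),("collar",(199,175),(325,148)),("tip",(172,218),(270,189))]:
    x,e=tri((B,a),(W,b)); print(n,x.round(4),np.round(e,4))
print("tester",onz(W,(238.7,133.3),.176))
# stand top corners w_tes
im=cv2.imread("pics/w_tes.png"); hsv=cv2.cvtColor(im,cv2.COLOR_BGR2HSV)
# box cover in w_box
im=cv2.imread("pics/w_box.png"); hsv=cv2.cvtColor(im,cv2.COLOR_BGR2HSV)
m=((hsv[...,1]<45)&(hsv[...,2]>110)).astype(np.uint8); m[:36]=0; m[145:]=0; m[:,:180]=0; m[:,330:]=0
m=cv2.morphologyEx(m,cv2.MORPH_OPEN,np.ones((3,3)))
n,l,st,c=cv2.connectedComponentsWithStats(m); i=1+np.argmax(st[1:,4]); m=(l==i).astype(np.uint8)
for r in range(36,146,6):
    xs=np.where(m[r])[0]; print(r,(xs.min(),xs.max(),len(xs)) if len(xs) else None,end=' ')
E
```

```text
cap [0.5895 0.0819 0.0944] [0.0022 0.0022]
collar [0.5022 0.13   0.0492] [0.0009 0.0009]
tip [0.4043 0.1827 0.0049] [0. 0.]
tester [0.5044534  0.25890152 0.176     ]
36 (np.int64(200), np.int64(306), 107) 42 (np.int64(192), np.int64(314), 123) 48 (np.int64(192), np.int64(314), 123) 54 (np.int64(192), np.int64(321), 130) 60 (np.int64(193), np.int64(320), 128) 66 (np.int64(193), np.int64(313), 121) 72 (np.int64(193), np.int64(313), 121) 78 (np.int64(194), np.int64(312), 119) 84 (np.int64(194), np.int64(312), 119) 90 (np.int64(195), np.int64(312), 118) 96 (np.int64(195), np.int64(311), 117) 102 (np.int64(195), np.int64(311), 117) 108 (np.int64(196), np.int64(317), 122) 114 (np.int64(196), np.int64(317), 115) 120 (np.int64(197), np.int64(310), 103) 126 (np.int64(198), np.int64(275), 55) 132 (np.int64(239), np.int64(274), 36) 138 (np.int64(236), np.int64(274), 39) 144 None
```

```bash
python3 - <<'E'
from h import *
tip=np.array([.4043,.1827,.0049]);cap=np.array([.5895,.0819,.0944]);g=tip+.68*(cap-tip)
d=cap-tip; yaw=np.arctan2(d[1],d[0])-np.pi/2; q=wq(down(yaw)); print(g,yaw)
claw.command_gripper(.065,40)
robot.goto(g+[0,0,.12],q); robot.servo_line(g+[0,0,-.005],.15)
claw.command_gripper(.0,40); print("w",robot.current_width(),robot.current_grip_force(),robot.current_clock())
if robot.current_width()>.01:
    robot.servo_line(g+[0,0,.10],.2); print("w",robot.current_width(),robot.current_ft_force().round(2))
    P=np.array([.455,-.12,0]); robot.goto(P+[0,0,.17],q); robot.servo_line(P+[0,0,.062],.2)
    claw.command_gripper(.075); robot.servo_line(P+[0,0,.17],.25)
print(robot.current_clock(),robot.current_joint_pos().round(2))
# close look over the tester
robot.goto((.46,.245,.30),wq(down(-np.pi/2+.3))); robot.sleep(.2); im,cp=snap("wrist","w_tes2")
c=proj(cp,[.5045,.258,.13]).astype(int); print(c)
y,x=max(c[1]-75,0),max(c[0]-100,0); cv2.imwrite("pics/tcrop.png",cv2.resize(im[y:y+150,x:x+200],None,fx=4,fy=4,interpolation=cv2.INTER_CUBIC)); print(x,y,robot.current_clock())
E
```

```text
[0.530236 0.114156 0.06576 ] -2.069234645999688
w 0.03160041525350472 43.142452239990234 6.9
w 0.031695541027290296 [-1.37 -0.63 -1.6 ]
10.3083 [ 0.43  0.46 -0.31  2.01  0.21  0.7  -2.08]
[252 127]
152 52 12.0
```

View pics/tcrop.png

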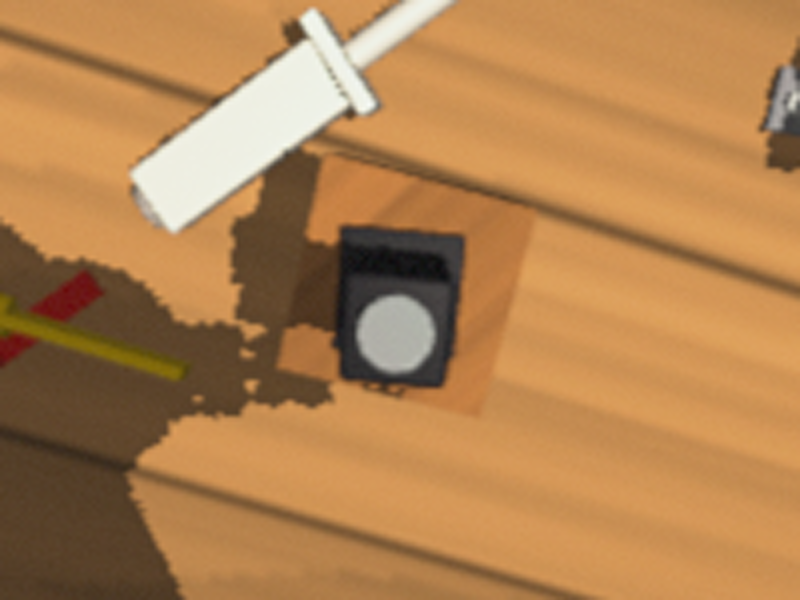

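The close-up shows the tester alone in its stand, with its cap at crop (396,333) and collar back edge (342,227)–(464,237). The white look-alike lies clear of it.

```bash
python3 - <<'E'
from h import *
v=np.load("pics/w_tes2.npy"); W=campose("wrist",v[:3],v[3:])
f=lambda x,y:(152+x/4,52+y/4)
c=onz(W,f(396,333),.176); print("cap",c)
a=onz(W,f(342,227),.098);b=onz(W,f(464,237),.098); print("collar",np.arctan2(*(b-a)[1::-1]),np.linalg.norm(b-a))
a2=onz(W,f(342,382),.172);b2=onz(W,f(443,387),.172); y2=np.arctan2(*(b2-a2)[1::-1]); print("handle",y2,np.linalg.norm(b2-a2))
s=[onz(W,f(*p),.092) for p in [(322,152),(535,210),(480,415),(278,368)]]; print("stand",np.mean(s,0),np.arctan2(*(s[1]-s[0])[1::-1]))
yaw=np.mean([np.arctan2(*(b-a)[1::-1]),y2]); print("yaw",yaw)
c2=np.r_[(c[:2]+np.mean(s,0)[:2])/2]
q=wq(down(yaw)); z=.007+.130-.005
claw.command_gripper(.05,110)
robot.goto((*c2,z+.10),q); robot.servo_line((*c2,z),.12); 
claw.command_gripper(0,110); print("w",robot.current_width(),robot.current_grip_force(),robot.current_ft_force().round(2),c2)
robot.servo_line((*c2,z+.14),.12); print("w",robot.current_width(),robot.current_eef_pos(),robot.current_clock())
robot.goto((.50,.04,.34),wq(down(-np.pi/2+.09))); robot.sleep(.3)
im,_=snap("wrist","held"); im2,_=snap("side","held_s"); im3,_=snap("top","held_t")
c=np.zeros((600,800,3),np.uint8); c[:384,:512]=im; c[384:600,:288]=im3[120:282:1,100:316][:216].repeat(1,0)[:162].shape and cv2.resize(im3[120:282,100:316],(288,216))
c[384:600,288:576]=cv2.resize(im2[120:282,180:396],(288,216)); cv2.imwrite("pics/heldc.png",c); print(robot.current_clock(),robot.current_ft_force().round(2))
E
```

```text
cap [0.50351251 0.25868491 0.176     ]
collar -1.35251788002501 0.033101489966342976
handle -1.323282356151749 0.022094743440660213
stand [0.50422717 0.25742828 0.092     ] -1.5272994545957517
yaw -1.3379001180883794
w 0.023034156123578016 107.70923137664795 [-0.51  0.25  4.25] [0.50386984 0.2580566 ]
w 0.022932538482221612 [0.50348222 0.2576623  0.27110318] 15.45
16.8083 [-0.05 -0.3   0.04]
```

View pics/heldc.png

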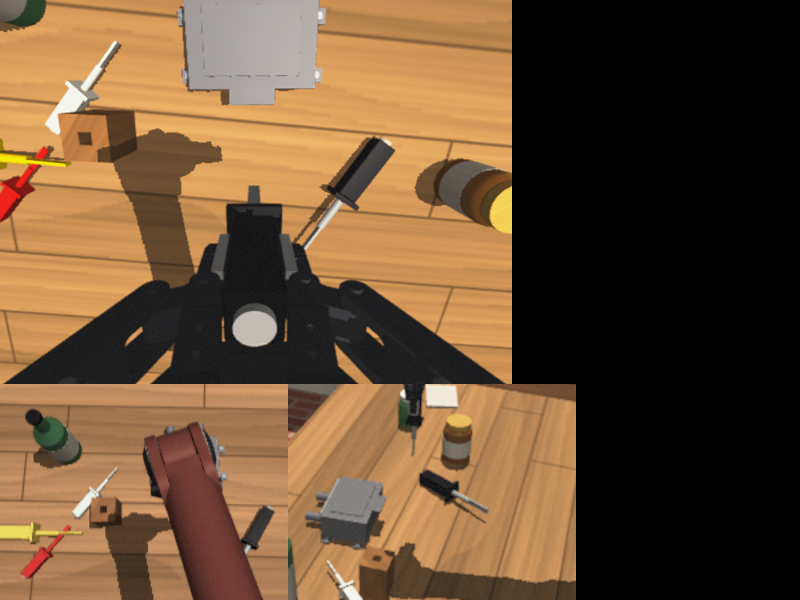

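The tester is held upright, with its blade tip at (254,187) in the wrist view. The cover is clear, with its lip front corners at (230,104) and (274,104), and the big black one now lies aside.

```bash
python3 - <<'E'
from h import *
def cpf(n): v=np.load(f"pics/{n}.npy"); return campose("wrist",v[:3],v[3:]),v
B,_=cpf("w_box");Hd,v=cpf("held")
im=cv2.imread("pics/held.png")
tt=v[:3]+rot(v[3:]).apply([0,0,.125]); print("tip pred px",proj(Hd,tt), "collar",proj(Hd,v[:3]+rot(v[3:]).apply([0,0,.037])))
m=((im[...,2].astype(int)-im[...,0]<25)&(im.max(2)>100)).astype(np.uint8)
for r in list(range(60,110,4))+[101,102,103,105,106]:
    xs=np.where(m[r,170:340])[0]+170; print(r,(xs.min(),xs.max(),len(xs)) if len(xs) else None,end=' ')
print()
for z in (.064,.070):
    print(z,"held FL FR",onz(Hd,(185,90),z),onz(Hd,(317,88),z),"lip",onz(Hd,(229.5,104),z),onz(Hd,(274.5,104),z))
    bx=[onz(B,p,z) for p in [(193,40),(314.7,38),(311.3,125.3),(196.7,126.7)]]; print(np.round(bx,4).tolist(),"lipR",onz(B,(274.7,140),z), "w back/front",np.linalg.norm(bx[0]-bx[1]),np.linalg.norm(bx[2]-bx[3]))
x=tri((B,(274.7,140)),(Hd,(274.5,104))); print("lipR tri",x)
E
```

```text
tip pred px [253.21835025 186.1069794 ] collar [252.82718603 229.29367073]
60 (np.int64(187), np.int64(314), 128) 64 (np.int64(188), np.int64(314), 127) 68 (np.int64(188), np.int64(315), 128) 72 (np.int64(182), np.int64(320), 138) 76 (np.int64(182), np.int64(320), 139) 80 (np.int64(184), np.int64(320), 135) 84 (np.int64(189), np.int64(313), 125) 88 (np.int64(189), np.int64(297), 109) 92 (np.int64(229), np.int64(273), 45) 96 (np.int64(229), np.int64(273), 45) 100 (np.int64(229), np.int64(273), 45) 104 (np.int64(230), np.int64(258), 27) 108 None 101 (np.int64(229), np.int64(273), 45) 102 (np.int64(229), np.int64(273), 45) 103 (np.int64(229), np.int64(273), 45) 105 None 106 None 
0.064 held FL FR [0.5740605  0.13758403 0.064     ] [ 0.59230997 -0.03263614  0.064     ] lip [0.56196225 0.0788965  0.064     ] [0.56743591 0.01989494 0.064     ]
[[0.6869, 0.1404, 0.064], [0.7032, -0.0165, 0.064], [0.5928, -0.0288, 0.064], [0.5765, 0.1325, 0.064]] lipR [0.56760252 0.02045111 0.064     ] w back/front 0.1577377002981931 0.1621362496334145
0.07 held FL FR [0.57416008 0.13625343 0.07      ] [ 0.59213879 -0.03144124  0.07      ] lip [0.56224133 0.07843663 0.07      ] [0.56763378 0.02031045 0.07      ]
[[0.6861, 0.1392, 0.07], [0.7022, -0.0155, 0.07], [0.5934, -0.0276, 0.07], [0.5772, 0.1314, 0.07]] lipR [0.56849656 0.02095176 0.07      ] w back/front 0.15550898139677374 0.15984538243121668
lipR tri (array([0.56733958, 0.02002302, 0.06203678]), [np.float64(0.0002653608266663422), np.float64(0.0002653608266663191)])
```

```bash
cat > pry.py <<'E'
from h import *
b=.0995; ex=np.array([np.cos(b),np.sin(b),0]);ez=np.array([0,0,1.]);ey=np.cross(ez,ex)
L=np.array([.5647,.0494,.060]); H=L+.132*ex; s=.018
def pose(th,ph0,gap=0.,back=0.):
    phi=ph0 if th<ph0 else np.interp(th,[ph0,1.85],[ph0,np.pi/2])
    d=np.cos(phi)*ex-np.sin(phi)*ez; n=-np.sin(th)*ex-np.cos(th)*ez
    u=-np.cos(th)*ex+np.sin(th)*ez
    if th<ph0: tip=H+.132*u+s*d-.0015*(np.sin(phi)*ex+np.cos(phi)*ez)-gap*ez
    else: tip=H+(.132-s)*u+.001*n
    tip=tip-back*ex
    return tip-.125*d, wq(Rn.from_matrix(np.c_[np.cross(-ey,d),-ey,d]))
E
python3 - <<'E'
from pry import *
for deg in (56,58,60,62):
    ph=np.radians(deg); A=[pose(0,ph,.004,.04),pose(0,ph,.004)]+[pose(t,ph) for t in np.arange(.1,1.96,.15)]
    J=[solver.ik(*a) for a in A]; print(deg,[j is not None for j in J])
    if deg==60: print(np.round([j for j in J if j is not None],2))
E
```

```text
56 [False, True, True, True, True, True, True, True, True, True, True, True, True, True, True]
58 [False, True, True, True, True, True, True, True, True, True, True, True, True, True, True]
60 [False, True, True, True, True, True, True, True, True, True, True, True, True, True, True]
[[-0.27  0.46  0.18  2.35  3.48  0.19  1.19]
 [-0.27  0.42  0.18  2.33  3.59  0.14  1.08]
 [-0.27  0.38  0.18  2.3   3.96  0.08  0.72]
 [-0.14  0.34  0.01  2.26  0.69  0.03 -2.29]
 [-0.03  0.32 -0.14  2.21  0.65  0.11 -2.25]
 [ 0.05  0.31 -0.24  2.16  0.6   0.19 -2.2 ]
 [ 0.11  0.31 -0.31  2.11  0.55  0.25 -2.14]
 [ 0.14  0.32 -0.36  2.05  0.52  0.3  -2.1 ]
 [ 0.2   0.36 -0.45  1.92  0.44  0.47 -2.01]
 [ 0.22  0.43 -0.5   1.75  0.39  0.68 -1.94]
 [ 0.21  0.51 -0.53  1.58  0.37  0.88 -1.9 ]
 [ 0.18  0.6  -0.54  1.39  0.36  1.08 -1.88]
 [ 0.14  0.7  -0.54  1.19  0.37  1.28 -1.85]
 [ 0.11  0.78 -0.54  1.03  0.38  1.42 -1.83]]
62 [True, True, True, True, True, True, True, True, True, True, True, True, True, True, True]
```

```bash
cat >> pry.py <<'E'
def pose(th,ph0,al0=0.,gap=0.,back=0.,s=.018):
    pp=np.arctan2(np.tan(ph0),np.cos(al0))
    k=0 if th<pp else np.interp(th,[pp,1.85],[0,1]); phi=ph0+k*(np.pi/2-ph0); al=al0*(1-k)
    dh=np.cos(al)*ex+np.sin(al)*ey; d=np.cos(phi)*dh-np.sin(phi)*ez
    n=-np.sin(th)*ex-np.cos(th)*ez; u=-np.cos(th)*ex+np.sin(th)*ez
    ss=s/np.hypot(np.cos(phi)*np.cos(al),np.sin(phi)) if th<pp else 0
    up=np.cross(d,np.cross(ez,d)); up=up/np.linalg.norm(up)
    tip=H+.132*u+ss*d-.0015*up-gap*ez if th<pp else H+(.132-s)*u+.001*n
    y=-np.cross(ez,dh)
    return tip-back*ex-.125*d, wq(Rn.from_matrix(np.c_[np.cross(y,d),y,d]))
E
python3 - <<'E'
from pry import *
print(robot.current_joint_pos().round(2))
for deg in (50,55,60,65,70,75):
  for al in (-50,-35,-20,0,20,35,50):
    ph=np.radians(deg);a=np.radians(al); A=[pose(0,ph,a,.004,.04),pose(0,ph,a,.004)]+[pose(t,ph,a) for t in np.arange(.1,1.96,.15)]
    J=[solver.ik(*x) for x in A]
    if all(j is not None for j in J):
        J=np.array(J); print(deg,al,"j6min",J[:,5].min().round(2),"j5",J[:,4].min().round(2),J[:,4].max().round(2),"j4max",J[:,3].max().round(2),"maxstep",np.abs(np.diff(J,axis=0)).max().round(2))
E
```

```text
[ 0.29  0.34 -0.58  1.68  0.2   1.18 -1.82]
50 -50 j6min 0.15 j5 -0.9 0.51 j4max 2.29 maxstep 0.7
50 35 j6min 0.03 j5 -0.1 4.01 j4max 2.4 maxstep 4.39
50 50 j6min 0.13 j5 -0.17 0.38 j4max 2.24 maxstep 0.4
55 -50 j6min 0.16 j5 -0.18 0.5 j4max 2.26 maxstep 0.69
55 -35 j6min 0.07 j5 -0.53 2.39 j4max 2.39 maxstep 4.2
55 35 j6min 0.02 j5 0.01 1.87 j4max 2.34 maxstep 1.44
55 50 j6min 0.18 j5 -0.04 0.38 j4max 2.21 maxstep 0.39
60 -50 j6min 0.24 j5 -0.38 0.49 j4max 2.22 maxstep 0.69
60 -35 j6min 0.07 j5 -0.22 1.52 j4max 2.3 maxstep 4.53
60 -20 j6min 0.03 j5 0.27 3.34 j4max 2.41 maxstep 3.5
60 20 j6min 0.04 j5 0.21 3.54 j4max 2.39 maxstep 4.42
60 35 j6min 0.04 j5 0.1 0.38 j4max 2.29 maxstep 0.28
60 50 j6min 0.25 j5 0.06 0.38 j4max 2.17 maxstep 0.35
65 -50 j6min 0.3 j5 -0.11 0.47 j4max 2.17 maxstep 0.69
65 -35 j6min 0.15 j5 0.15 0.53 j4max 2.26 maxstep 0.48
65 -20 j6min 0.04 j5 -1.16 0.81 j4max 2.33 maxstep 1.56
65 0 j6min 0.02 j5 0.36 2.7 j4max 2.35 maxstep 4.69
65 20 j6min 0.03 j5 0.24 0.45 j4max 2.3 maxstep 0.19
65 35 j6min 0.17 j5 0.16 0.38 j4max 2.23 maxstep 0.23
65 50 j6min 0.33 j5 0.13 0.38 j4max 2.13 maxstep 0.36
70 -50 j6min 0.39 j5 0.01 0.44 j4max 2.12 maxstep 0.68
70 -35 j6min 0.28 j5 0.2 0.56 j4max 2.19 maxstep 0.41
70 -20 j6min 0.25 j5 0.36 0.75 j4max 2.23 maxstep 0.18
70 0 j6min 0.16 j5 0.36 0.61 j4max 2.25 maxstep 0.18
70 20 j6min 0.2 j5 0.27 0.43 j4max 2.22 maxstep 0.18
70 35 j6min 0.29 j5 0.22 0.38 j4max 2.16 maxstep 0.24
70 50 j6min 0.42 j5 0.2 0.38 j4max 2.08 maxstep 0.33
75 -50 j6min 0.47 j5 0.06 0.4 j4max 2.06 maxstep 0.48
75 -35 j6min 0.4 j5 0.26 0.54 j4max 2.11 maxstep 0.34
75 -20 j6min 0.39 j5 0.35 0.56 j4max 2.14 maxstep 0.17
75 0 j6min 0.34 j5 0.36 0.5 j4max 2.16 maxstep 0.16
75 20 j6min 0.36 j5 0.3 0.42 j4max 2.13 maxstep 0.16
75 35 j6min 0.42 j5 0.27 0.38 j4max 2.09 maxstep 0.21
75 50 j6min 0.51 j5 0.26 0.38 j4max 2.04 maxstep 0.34
```

```bash
python3 - <<'E'
from pry import *
claw.command_gripper(0,118)
ph=np.radians(70); S=.02
p,q=pose(0,ph,0,.004,.045,S)
robot.goto(p+[0,0,.10],q); robot.servo_line(p,.2)
p,q=pose(0,ph,0,.004,0,S); robot.servo_line(p,.08); print(robot.current_clock(),robot.current_ft_force().round(2),robot.current_width())
for t in np.r_[.06,.15,.3,.45]:
    p,q=pose(t,ph,0,0,0,S); robot.servo_line(p,.08,q); print(round(t,2),robot.current_clock(),robot.current_ft_force().round(2),robot.current_wrist_torque().round(2),robot.current_joint_pos().round(2)[[4,5]],(robot.current_eef_pos()-p).round(4))
im,_=snap("side","pry1"); im2,_=snap("wrist","pry1w")
c=np.zeros((384,800,3),np.uint8); c[:,:512]=im2; c[:288,512:]=cv2.resize(im[170:278,180:288],(288,288),interpolation=cv2.INTER_CUBIC); cv2.imwrite("pics/pryc.png",c)
E
```

```text
19.1 [ 0.17 -0.13 -1.14] 0.022850296925524795
0.06 19.4 [-3.3  -0.67 -0.68] [-0.03  1.22  0.01] [0.6  0.27] [-0.0016 -0.0003 -0.0004]
0.15 19.7 [-5.22 -0.11  0.04] [0.05 1.96 0.05] [0.57 0.31] [-0.0027 -0.0005 -0.0013]
0.3 20.1 [-7.71  0.09  2.16] [0.07 2.53 0.11] [0.53 0.37] [-0.0038 -0.0006 -0.0018]
0.45 20.5 [-8.14 -0.62  2.31] [-0.11  2.86  0.03] [0.49 0.43] [-0.0048 -0.0009 -0.0024]
```

View pics/pryc.png

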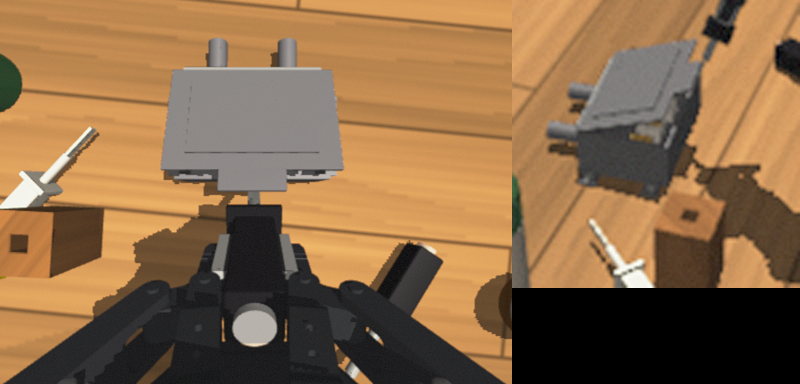

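The cover is rising on the blade (about 0.3–0.4 rad), with the blade under the lip at (254,197). I'll carry on.

```bash
python3 - <<'E'
from pry import *
ph=np.radians(70); S=.02
for t in np.r_[.65,.85,1.05,1.2,1.35,1.5,1.65,1.8,1.95]:
    p,q=pose(t,ph,0,0,0,S); robot.servo_line(p+.003*ex,.09,q); F=robot.current_ft_force(); print(round(t,2),robot.current_clock(),F.round(2),robot.current_wrist_torque().round(2),(robot.current_eef_pos()-p).round(4),robot.current_width().round(4))
    if np.linalg.norm(F)>35: break
im,_=snap("side","pry2"); im2,_=snap("wrist","pry2w")
c=np.zeros((384,800,3),np.uint8); c[:,:512]=im2; c[:288,512:]=cv2.resize(im[160:268,180:288],(288,288),interpolation=cv2.INTER_CUBIC); cv2.imwrite("pics/pryc2.png",c)
E
```

```text
Traceback (most recent call last):
AttributeError: 'float' object has no attribute 'round'
```

That used my ten views, so from here I measure with code only.

```bash
python3 - <<'E'
from pry import *
ph=np.radians(70); S=.02
for t in np.r_[.85,1.05,1.2,1.35,1.5,1.65,1.8,1.95]:
    p,q=pose(t,ph,0,0,0,S); robot.servo_line(p+.003*ex,.09,q); F=robot.current_ft_force(); print(round(t,2),robot.current_clock(),F.round(2),robot.current_wrist_torque().round(2),(robot.current_eef_pos()-p).round(4),robot.current_width())
    if np.linalg.norm(F)>35: break
snap("side","pry2"); snap("top","pry2t"); im,cp=snap("wrist","pry2w")
g=im[...,2].astype(int)-im[...,0]<25
# tip predicted px
v=np.load("pics/pry2w.npy"); print("tip",v[:3]+rot(v[3:]).apply([0,0,.125]),"hinge",H)
E
```

```text
0.85 21.5 [ 0.63  0.3  -1.22] [-0.    0.43  0.01] [0.0042 0.0005 0.0005] 0.022570621448820195
1.05 21.9417 [ 0.14  0.51 -1.45] [-0.07  0.43  0.04] [ 0.0031  0.0004 -0.0002] 0.022652414169666533
1.2 22.3083 [ 0.14 -0.09 -0.35] [-0.01  0.47  0.02] [ 0.0029  0.0004 -0.0002] 0.022607274023462895
1.35 22.7583 [-0.75 -0.04 -0.87] [-0.06  0.41 -0.02] [ 0.0026  0.0004 -0.0004] 0.02294118614457445
1.5 23.2083 [-0.53  0.91  0.45] [-0.02  0.25  0.05] [ 0.0024  0.0004 -0.0003] 0.022639215611335015
1.65 23.6583 [ 0.59  0.16 -1.04] [ 0.04  0.14 -0.02] [ 0.0024  0.0004 -0.0001] 0.02319889135339676
1.8 24.1083 [-0.01 -0.3  -1.  ] [-0.02  0.08 -0.02] [0.0024 0.0004 0.    ] 0.022570822472936996
1.95 24.4833 [ 0.78  0.88 -0.67] [ 0.02  0.04 -0.03] [0.0025 0.0003 0.0002] 0.022890942533238923
tip [0.73890497 0.06675185 0.16518592] hinge [0.69604712 0.06251234 0.06      ]
```

```bash
python3 - <<'E'
from pry import *
for n in ("held","pry1w","pry2w"):
    im=cv2.imread(f"pics/{n}.png").astype(int); mx=im.max(2); mn=im.min(2)
    cap=(mx-mn<40)&(mx>130); cap[:290]=0; cap[:,:220]=0; cap[:,290:]=0; ys,xs=np.where(cap)
    col=[''.join('#' if mx[r,c]<60 else ('g' if mx[r,c]-mn[r,c]<25 else '.') for c in range(214,296,2)) for r in range(170,240,5)]
    print(n,"cap",xs.mean().round(1),ys.mean().round(1),len(xs)); print('\n'.join(col))
im=cv2.imread("pics/pry2w.png").astype(int);v=np.load("pics/pry2w.npy");cp=campose("wrist",v[:3],v[3:])
g=((im.max(2)-im.min(2)<25)&(im.max(2)>70)).astype(np.uint8)
print("grey map wrist")
for r in range(0,384,10): print(r,''.join('#' if g[r,c] else '.' for c in range(0,512,6)))
for th in (.3,.5,.7,.9,2.0): print(th,[proj(cp,H+.132*(-np.cos(th)*ex+np.sin(th)*ez)+w*ey).round(0).tolist() for w in(-.03,.03)])
E
```

```text
held cap 254.3 328.2 1239
.........................................
.........................................
.........................................
.........................................
..................ggggg..................
..................ggggg..................
..................ggggg..................
.......###########################.......
.......###########################.......
.......###########################.......
.......###########################.......
.......###########################.......
.......###########################.......
...ggggg#########################ggggg...
pry1w cap 254.4 327.3 1226
ggggggggggggggggggggggggggggggggggggggggg
ggggggggggggggggggggggggggggggggggggggggg
##ggggggggggggggggggggggggggggggggggg####
..gggggggggggggggggggggggggggggggggg.....
..gggggggggggggggggggggggggggggggggg.....
.................gggggg..................
.................gggggg..................
.......##########################........
......g###########################.......
......############################.......
......############################.....
[... 3781 characters left out ...]
.............########.........................#########.....
340 ........................................######.............................##.........
350 ......................................................................................
360 ......................................................................................
370 ......................................................................................
380 ......................................................................................
0.3 [[277.0, 295.0], [230.0, 295.0]]
0.5 [[278.0, 301.0], [229.0, 301.0]]
0.7 [[280.0, 303.0], [227.0, 303.0]]
0.9 [[282.0, 300.0], [224.0, 300.0]]
2.0 [[289.0, 178.0], [217.0, 178.0]]
```

```bash
python3 - <<'E'
from pry import *
p,q=pose(1.95,np.radians(70),0,0,0,.02)
robot.servo_line(p-.05*ex,.15,q); robot.servo_line(np.array([.53,.045,.34]),.25); robot.sleep(.2)
im,cp=snap("wrist","look"); snap("side","look_s"); im=im.astype(int)
print(robot.current_clock(),robot.current_ft_force().round(2),robot.current_eef_pos())
for th in (1.6,1.8,1.9,2.0): print(th,[proj(cp,H+.134*(-np.cos(th)*ex+np.sin(th)*ez)+w*ey).round(0).tolist() for w in(-.03,.03)])
print("rim front",[proj(cp,L+.022*ex+w*ey).round().tolist() for w in(-.08,.08)],"center.037",proj(cp,H-.055*ex-[0,0,.023]).round())
B,G,R=im[...,0],im[...,1],im[...,2]; V=im.max(2); Sx=V-im.min(2)
def ch(r,c):
    if V[r,c]<50: return '#'
    if Sx[r,c]<30: return 'w' if V[r,c]>185 else ('g' if V[r,c]>95 else 'd')
    return 'y' if R[r,c]-B[r,c]>40 and G[r,c]-B[r,c]>0.62*(R[r,c]-B[r,c]) else '.'
for r in range(0,140,3): print(r,''.join(ch(r,c) for c in range(160,360,2)))
E
```

```text
26.2417 [-0.75 -0.3  -1.04] [0.53055346 0.0451362  0.33923011]
1.6 [[290.0, -28.0], [214.0, -28.0]]
1.8 [[291.0, -67.0], [213.0, -67.0]]
1.9 [[291.0, -86.0], [213.0, -86.0]]
2.0 [[291.0, -102.0], [213.0, -102.0]]
rim front [[313.0, 111.0], [193.0, 111.0]] center.037 [253.  68.]
0 ..........ddddddddddddddddddddddddddddddddddddddddddddddddddddddddddddddddddddddddd.................
3 ...........ddddddddddddddddddddddddddddddddddddddddddddddddddddddddddddddddddddddd..................
6 ...........ddddddddddddddddddddddddddddddddddddddddddddddddddddddddddddddddddddddg..................
9 ............ddddddddddddddddddddddddddddddddddddddddddddddddddddddddddddddddddddd...................
12 .............dddddddddddddddddddddddddddddddddddddddddddddddddddddddddddddddddddg...................
15 .............ddddddddddddddddddddddddddddddddddddddddddddddddddddddddddddddddddd....................
18 ..............ggggwwwwwwwwwwwwwwwwwwwwwwwwwwwwwwwwwwwwwwwwwwwwwwwwwwwwwwwwww........................
21 ..............ggggggggggggggggggggggggggggggggggggggggggggggggggggggggggggggggg...............
[... 3375 characters left out ...]
......................................................................
123 ....................................................................................................
126 ....................................................................................................
129 ....................................................................................................
132 ....................................................................................................
135 ....................................................................................................
138 ....................................................................................................
```

```bash
python3 - <<'E'
from pry import *
v=np.load("pics/look.npy");cp=campose("wrist",v[:3],v[3:])
im=cv2.imread("pics/look.png").astype(int); R,G,B=im[...,2],im[...,1],im[...,0]
y=((R-B>40)&(G-B>.62*(R-B))).astype(np.uint8); y[:60]=0;y[100:]=0;y[:,:200]=0;y[:,310:]=0
n,l,st,c=cv2.connectedComponentsWithStats(y)
for i in range(1,n):
    if st[i,4]>20: print(st[i],c[i],onz(cp,c[i],.037).round(4), "local",[(onz(cp,c[i],.037)-H)@ex,(onz(cp,c[i],.037)-H)@ey])
for th in (1.5,1.7,1.85,2.0):
    for row in (0,9):
        best=min((abs(proj(cp,H+r*(-np.cos(th)*ex+np.sin(th)*ez))[1]-row),r) for r in np.arange(0,.112,.0005)); r=best[1]
        print(th,row,r,[proj(cp,H+r*(-np.cos(th)*ex+np.sin(th)*ez)+w*ey)[0].round(1) for w in(.081,-.081)])
S=campose("side"); s=cv2.imread("pics/look_s.png").astype(int); g=(s.max(2)-s.min(2)<30)
for th in (1.5,1.7,1.85,2.0): print("side",th,[proj(S,H+r*(-np.cos(th)*ex+np.sin(th)*ez)+w*ey).round(1).tolist() for r,w in((.132,.03),(.132,-.03),(.112,.081),(.112,-.081))])
for r in range(165,250,3): print(r,''.join('#' if g[r,c] else '.' for c in range(180,280,1)))
E
```

```text
[219  68   7  21 140] [222.04285714  77.82142857] [0.6246 0.0978 0.037 ] local [np.float64(-0.06762353238487159), np.float64(0.04224351060425632)]
[250  68   6  21 120] [252.5         77.66666667] [0.6289 0.0565 0.037 ] local [np.float64(-0.06743233745487862), np.float64(0.0006478427535584577)]
[275  73  17  16 208] [282.94230769  80.75      ] [0.6291 0.0146 0.037 ] local [np.float64(-0.07138942567315709), np.float64(-0.0410336004059069)]
1.5 0 0.10250000000000001 [np.float64(162.1), np.float64(342.5)]
1.5 9 0.0585 [np.float64(174.4), np.float64(330.8)]
1.7 0 0.049 [np.float64(175.9), np.float64(329.3)]
1.7 9 0.026000000000000002 [np.float64(181.2), np.float64(324.2)]
1.85 0 0.036000000000000004 [np.float64(178.9), np.float64(326.5)]
1.85 9 0.0185 [np.float64(182.7), np.float64(322.8)]
2.0 0 0.029 [np.float64(180.5), np.float64(325.0)]
2.0 9 0.015 [np.float64(183.5), np.float64(322.1)]
side 1.5 [[209.4, 176.3], [215.4, 165.8], [203.9, 191.2], [219.9, 162.6]]
side 1.7 [[201.1, 175.3], [207.4, 164.8], [196.7, 190.3], [213.3, 161.8]]
side 1.85 [[195.2, 175.4], [201.6, 165.0], [191.6, 19
[... 2440 characters left out ...]
################################......................................
234 .........................####################################.......................................
237 .........................########.........##################........................................
240 .........#..................................#...########............................................
243 ..#...............................................####..............................................
246 ###.................................................................................................
249 ###.................................................................................................
```

The disc is the right-hand contact, at (283,80) in the wrist view, and the cover stands at about 1.93 rad. I'll hover over the disc and check the tip against it in the wrist view.

```bash
python3 - <<'E'
from pry import *
v=np.load("pics/look.npy");cp0=campose("wrist",v[:3],v[3:]); C=onz(cp0,(283,80.5),.037); print("C",C)
q=wq(down(-np.pi/2+b))
robot.servo_line(np.r_[C[:2],.30],.2,q); robot.servo_line(np.r_[C[:2],.037+.125+.02],.1); robot.sleep(.3)
im,cp=snap("wrist","hover"); im=im.astype(int); e=robot.current_eef_pos(); print(e,robot.current_clock(),robot.current_ft_force().round(2),robot.current_wrist_torque().round(3))
tip=e+rot(robot.current_tcp_rot()).apply([0,0,.125]); pt=proj(cp,tip); pc=proj(cp,C); print("tip",tip,pt,"C px",pc)
R,G,B=im[...,2],im[...,1],im[...,0];V=im.max(2);Sx=V-im.min(2)
x0=int(pc[0])-50
def ch(r,c):
    if V[r,c]<50: return '#'
    if Sx[r,c]<30: return 'w' if V[r,c]>185 else ('g' if V[r,c]>95 else 'd')
    return 'y' if R[r,c]-B[r,c]>40 and G[r,c]-B[r,c]>0.6*(R[r,c]-B[r,c]) else '.'
print("col0",x0)
for r in range(max(0,int(pc[1])-50),int(pc[1])+40,2): print(r,''.join(ch(r,c) for c in range(x0,x0+100)))
E
```

```text
C [0.62941339 0.01455339 0.037     ]
[0.62948192 0.01453496 0.1821956 ] 28.6333 [-0.34 -0.15 -0.44] [ 0.047 -0.031 -0.017]
tip [0.62952365 0.01453195 0.0571956 ] [253.25889213 186.13259729] C px [253.27956291 179.90196078]
col0 203
129 wwwwwwwwwwwwwwwwwwwwwwwwwwwwwwwwwwwwwwwwwwwwwwwwwwwwwwwwwwwwwwwwwwwgddddddddddddddddddddddgwwwwwwwww
131 wwwwwwwwwwwwwwwwwwwwwwwwwwwwwwwwwwwwwwwwwwwwwwwwwwwwwwwwwwwwwwwwwwwwggddddddddddddddddddddgwwwww....
133 wwwwwwwwwwwwwwwwwwwwwwwwwwwwwwwwwwwwwwwwwwwwwwwwwwwwwwwwwwwwwwwwwwwwwgddddddddddddddddddddgwwwww....
135 wwwwwwwwwwwwwwwwwwwwwwwwwwwwwwwwwwwwwwwwwwwwwwwwwwwwwwwwwwwwwwwwwwwwgdddddddddddddddddddddgwwwww....
137 wwwwwwwwwwwwwwwwwwwwwwwwwwwwwwwwwwwwwwwwwwwwwwwwwwwwwwwwwwwwwwwwwwwwgdddddddddddddddddddddgwwwww....
139 wwgwwwwwwwwwwwwwwwwwwwwwwwwwwwwwwwwwwwwwwwwwwwwwwwwwwwwwwwwwwwwwwwwwgdddddddddddddddddddddgwwww.....
141 wwwwwwwwwwwwwwwwwwwwwwwwwwwwwwwwwwwwwwwwwwwwwwwwwwwwwwwwwwwwwwwwwwwwgddddddddddddddddddddggwwww.....
143 wwwwwwwwwwwwwwwwwwwwwwwwwwwwwwwwwwwwwwwwwwwwwwwwwwwwwwwwwwwwwwwwwwwgdddddddddddddddddddddggwwww.....
145 gwwwgwwgwwwwwwwwwwwwwwww
[... 3156 characters left out ...]
#################################################ddddddddgwwww........
207 ddddddddddddddddddddddd########################################################ddddddddgwwww........
209 ddddddddddddddddddddddd########ddddddddddddddddddddddddddddddddddddddddddddddddddddddddgwwww........
211 ddddddddddddddddddddddd############################ddddddddddddddddddddddddddddddddddddgwwgw........
213 ddddddddddddddddddddddd############################dddddddddddddddddddddddddddddddddddggwwww..yy.y..
215 ddddddddddddddddddddddd##################################dddd#######dddddddddd#dddddddggwwgw........
217 ddddddddddddddddddddddd########################################################dddddddggwgg...yyyyyy
```

```bash
python3 - <<'E'
from pry import *
def F():
    f=[]
    for _ in range(25): f.append(robot.current_ft_force()); robot.sleep(.012)
    return np.mean(f,0),np.std(f,0)
C=np.array([.6294,.0146,0])+.003*ex
robot.servo_line(np.r_[C[:2],.037+.125+.006],.05); f0,sd=F(); print("base",f0.round(2),sd.round(2),robot.current_clock())
zc=.168
for k in range(9):
    zc-=.002 if zc>.1605 else .001
    robot.servo_line(np.r_[C[:2],zc],.03); f,_=F(); e=robot.current_eef_pos(); print(round(zc,4),"z",e[2].round(5),(e[:2]-C[:2]).round(4),"dF",(f-f0).round(2))
    if (f-f0)[2]>2.3: break
print(robot.current_clock())
E
```

```text
base [ 0.07 -0.08 -0.8 ] [0.43 0.47 0.44] 29.275
0.166 z 0.16609 [ 0. -0.] dF [ 0.11 -0.05 -0.06]
0.164 z 0.16402 [0. 0.] dF [ 0.05 -0.05  0.09]
0.162 z 0.1622 [0.0003 0.0001] dF [0.26 0.14 0.71]
0.16 z 0.16019 [0.0002 0.0001] dF [0.5  0.22 1.94]
0.159 z 0.15912 [0.0002 0.    ] dF [0.62 0.16 2.55]
31.5667
```

```bash
python3 - <<'E'
from pry import *
im,cp=snap("wrist","final"); im=im.astype(int); R,G,B=im[...,2],im[...,1],im[...,0]
y=((R-B>40)&(G-B>.6*(R-B))); V=im.max(2)
for r in range(166,206,3): print(r,''.join('y' if y[r,c] else ('d' if V[r,c]<95 else '.') for c in range(225,285)))
print(robot.current_width(),robot.current_clock()); job.finish_job()
E
```

```text
166 ................................................dddddddddddd
169 ddddddddddddddd.................................dddddddddddd
172 .dddddddddddddd................................ddddddddddddd
175 ddddddddddddddd................................ddddddddddddd
178 .dddddddddddddd............yyyyy...............ddddddddddddd
181 .dddddddddddddd.......yyyyyyy.yyyyyyy...........dddddddddddd
184 .dddddddddddddd....yyyyyyyyyyyyyyyyyyyyy........dddddddddddd
187 .dddddddddddddd...yyyyyyyyyyyyyyyyyyyyyyy......ddddddddddddd
190 .dddddddddddddd....yyyy..ddddddddd.y.yyyy......ddddddddddddd
193 ddddddddddddddd....yyyy..ddddddddd.y.yyy.......ddddddddddddd
196 dddddddddddddd.......yy.dddddddddd..yy.........ddddddddddddd
199 ........................dddddddddd..............dddddddddddd
202 ........................ddddddddddd.............dddddddddddd
205 ...ddddddddddddddddddddddddddddddddddddddddddddddddddddddddd
0.022753253492442227 31.6167
the job is handed in; nothing more can be done
```

I handed the job in at 31.6 s with the tester held near-upright, its tip near the middle of the round contact, pressing with about 2.5 N (roughly 3.5 of the 8 mm travel); the cover was prised open to about 1.9 rad with the blade, and I also moved aside the big black look-alike, which had toppled onto the cover.

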